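# Clamp a trophy plinth and hold the tilting vise at its index

### The job

Slide the tilting vise's front jaw (blue tab) up until it nips the black trophy plinth snugly against the back jaw, hand-tight so that the lacquer is not bruised. Then take the red handle, swing the plate with the plinth up to the angle marked by the red index on the quadrant, and finish while still holding it there by the handle, because the lock is loose and I have yet to tighten it. Leave the index as it is set, and do not disturb the other things on the bench.

Things in the scene. Friction and masses are not known exactly. Their poses are not given: they have to be found in the camera images.
- vise: Grey tilting assembly vise fixed to the bench, base 310 mm (x) by 140 mm (y). Origin under the centre of the base, on the bench. Its x axis runs horizontally from the red handle's end to the hinge's end (the way in which the front jaw closes), z up. On its -y side, 80 mm from its middle, stands a silver quadrant with a degree scale, 0 to 60 degrees, top 222 mm above the bench.
- hinge (a point): Middle of the hinge axis of the plate, on the vise, 125 mm from the vise's origin along its +x, 75 mm above the bench, at mid-thickness of the plate. The axis is the vise's y axis; the plate, the handle, the pointer and the index all turn about it.
- plate (a joint): Tilt of the aluminium plate (240 by 100 by 10 mm, top 80 mm above the bench when level), rad: 0 level (resting, the start), grows as the handle's end rises, to 1.05. The lock is slack: the hinge is free and the plate falls back when let go. With all it carries it weighs about 1.3 kg; 4 to 6 N upward at the handle carries it.
- index (a joint): Angle at which the red index is set on the quadrant, rad, with the zero and the sense of the plate's tilt: the plate stands at the mark when its tilt equals this value (0.40 to 0.75). Stiff; not to be moved.
- index_tip (a point): Middle of the red index, a red tab 26 mm long (radially), 22 mm wide and 6 mm thick clamped on the outer rim of the quadrant (a 30 mm wide arc of mean radius 150 mm about the hinge axis). It is 181 mm from the hinge axis. Its x axis points along the radius to the hinge.
- pointer (a point): White pointer blade on the side of the plate, just inside the quadrant, 113 mm from the hinge axis and 70 mm to the -y side of the plate's middle. Its x axis points along the plate to the hinge; at the mark the pointer, the black lock knob and the red index stand in one line from the hinge.
- handle: Red round grip sleeve, 14 mm in diameter, 82 mm long, parallel to the hinge axis, turning freely on a rod between two steel arms at the plate's free end, 300 mm from the hinge axis. Origin at its centre, 75 mm above the bench at the start. 43 mm free between it and the plate's edge, open below; a gripper pointing down can hold it through the whole swing while it turns on its rod.
- jaw_tab (a point): A point in the upper middle of the front jaw's blue tab: an upright tab 10 mm thick (along the vise's x), 50 mm wide; its top is 12 mm above this point, its foot 22 mm below. 38 mm of free room between the tab and the jaw plate, 39 mm or more of bare plate behind the tab. This point starts 111 mm above the bench.
- front_jaw: The sliding front jaw: jaw plate 88 mm wide, 35 mm high with a white face, and a low block with the blue tab behind it. Origin on the plate at the middle of the jaw's face, x axis towards the back jaw. Travel 70 mm. The slide is stiff, about 5 N of drag, and stays where it is left. From contact, some 5 to 10 N more nips the plinth well; above 60 N bruises it.
- back_jaw_face (a point): Middle of the white face of the back jaw, which is fixed on the plate near the hinge: 92 mm wide, 32 mm high; this point lies 9 mm above the plate's top, 28 mm from the hinge axis. The face looks to the front jaw. With the plinth nipped the two jaws' faces are 70 mm apart.
- plinth_center (a point): Centre (22 mm above the underside) of the black lacquered trophy plinth, loose on the plate between the jaws: square foot 70 by 70 mm, 18 mm high, stepped, 61 mm to the top of its stud, with a brass collar; about 0.3 kg. It starts a few mm clear of the back jaw and slides along when pushed.
- plinth: The same plinth; origin under the centre of its foot.
- bell: Brass bell-shaped trophy horn, 92 mm across, 114 mm high, standing beside the vise. Origin under its centre. Leave alone.
- spare_plinth: A second black plinth, without collar, standing beyond the hinge's end of the vise. Origin under its centre. Leave alone.
- nut_driver: Nut driver lying beside the vise, 195 mm long, black grip. Leave alone.
- polish: Blue bottle, 54 mm across, 150 mm high. Leave alone.
- screw_pot: Small steel bowl, 72 mm across. Leave alone.
- bell2: A second brass bell-shaped horn. Leave alone.

How it is judged (in metres and radians):
On the way, in this order (a step that is already met when the one before it is completed fails the run):
1. with the plate down, the plinth is nipped between the jaws (front jaw pressing on it with over 3 N, jaws less than 71.5 mm apart) (contact force between front_jaw and plinth above 3 N and x of back_jaw_face in the frame of front_jaw below 0.0715 m and value of joint plate below 0.05 rad), for 0.05 s.
2. the plate is swung up to the index, carried by the handle (angle between the x axis of pointer and the x axis of index_tip, either way round below 0.05 rad and contact force between the fingers and handle above 1 N), for 0.2 s.
At the end, for the whole second after the job is handed in: The plate stands still within 0.05 rad (3 degrees) of the red index, held up by the gripper's fingers on the red handle (contact over 1 N), with the plinth still between the jaws, flat on the plate, the jaws closed on it (less than 72.5 mm apart) (all of step 2 and velocity of joint plate between -0.05 and 0.05 rad/s and x of back_jaw_face in the frame of front_jaw below 0.0725 m and x of plinth in the frame of front_jaw below 0.0385 m and z of plinth in the frame of front_jaw between -0.006 and 0.006 m); the arm keeps its last pose, push and grip.
It fails at once if the lacquered plinth is squeezed with more than 60 N (contact force between front_jaw and plinth above 60 N).
It fails at once if the red index is moved (distance of index_tip from where it was at the start of the episode above 0.005 m).
It fails at once if a bystander is disturbed (moved over 15 mm) (distance of any of bell, spare_plinth, nut_driver, polish, screw_pot, bell2 from where it was at the start of the episode above 0.015 m).
It also fails if it takes over 58 s, if anything falls off the work surface, if the arm or the gripper's body presses on something with over 40 N, if the wrist force passes 120 N, or if a joint passes its speed limit or range.

### The arm

A 6-joint arm with a two-finger parallel gripper is mounted at the origin on the work surface. World frame = base frame: x ahead of the robot, y to its left, z up, the work surface at z = 0. Lengths are in mm, angles in rad, forces in N, time in s.
With the tool pointing down it reaches from about 325 to 775 mm from the base axis. Payload 5.5 kg.
Tool frame: the origin (TCP) lies between the finger pads; the fingertips stand 11 mm ahead of it and the grasp point (between the pads) lies 8 mm behind it; x points along the fingers, y is the direction in which the jaws open and shut, and the axes are right-handed (so a half turn about x gives the same grasp; the last joint's range is limited). The gripper opens to 85 mm and grips with 20 to 120 N. Pads are 22 mm wide; open, the fingers measure 114 mm over their backs; the gripper's body (76 mm by 85 mm) begins 54 mm behind the grasp point. The pads swing forward as they close: fully open they stand 13 mm farther back than shut.
Start: joints at [-1.288, 0.091, 1.231, -0, 1.82, -0.057], TCP at [199.979, -565.707, 242.275] pointing down, gripper open.
Joint ranges: [-2.87, 2.87], [-0.86, 2.18], [0.17, 2.46], [-1.51, 4.65], [0.06, 2.69], [-2.65, 2.65]. Speed limits (rad/s): [2.57, 2.57, 3.01, 3.14, 3.14, 3.14].

### API

Orientations are given as a unit quaternion [x, y, z, w].
In Python, from workcell import arm, cams gives the robot as it stands.
- The arm moves only by the tool servo_tool, never from a script. Its argument "rows" is a list of rows, each a list of 7 numbers: the shift along the world's x, y, z in units of 50 mm (1.0 is 50 mm), then the turn, a rotation vector about the world's x, y, z in units of 10 degrees (1.0 is 10 degrees), then the finger opening in mm, from 0 to 85.4. In form: [[x, y, z, rx, ry, rz, hand], ...]. A call has 1 to 20 rows; each row is the pose to reach, as a shift and turn from the pose commanded when the call began; what a row does not reach only later rows make up. A row lasts 1/8 s, in which the tool goes at most 62.5 mm and 10.7 degrees, less where a joint would pass 70% of its speed; a pose out of reach is approached as far as the arm can. A call with a gripper value outside its range is refused whole. The fingers move at their own pace and stop on an object; "squeeze" is the grip in N (left out, the last holds). Time passes only in rows, so rows that repeat a pose let the fingers close. It gives the time, the measured TCP pose, the force and the opening at its end, in the units of the state.
- arm.state(): the state, without advancing time (a new reading comes with each control period).
- cams.grab_frame(name): name is "scene" or "side" or "wrist"; returns a dict with "image" (420x560x3 uint8, red, green, blue), "z_map" (420x560 float32, mm along the optical axis (not along the pixel's ray), 0 where there is no reading), "vfov" (degrees; the focal length in pixels is half the picture's height over the tangent of half this angle, whatever the lens; pixels are square), "cx", "cy" (the principal point, pixels), "extrinsics" (4x4, takes a point from world to camera coordinates). Camera axes: x right, y down, z forward; pixel columns grow to the right and rows downward; lengths in mm; the calibration is good to about 2 mm. A picture is of the moment at which its call begins.
- arm.close_job(): hands the job in, once; it reports no verdict.
The state is a dict: "clock": time; "joint_positions": joint angles; "qvel": joint speeds; "tau": joint torques, N m; "tool_pos": TCP position; "tool_rot": TCP orientation; "contact_force": force on the tool from outside, world axes, zero at the start; "ft_torque": the same for the moment, N m; "opening": finger opening in mm.
Only numpy, scipy, OpenCV 4.12 (cv2) and the standard library are available. Lean on these libraries where they do the work, as an engineer would, in place of code of your own. Each camera call takes 0.05 s, during which the arm holds its last target. There are 200 camera calls.

## Working session

There is one attempt and no reset: what is moved stays moved. The work goes in short steps, Python scripts to look and compute and a tool call to move; the robot and the scene stay as the last step left them, time stands still between calls to the robot, and variables do not carry over. Pictures are saved under pics/ and viewed, about 8 in all and at most 12, crops included, and the job is handed in when it is done.

Besides the shell and the picture viewer there is one more tool, called after ">>>" by a JSON object that holds its "fn" and its "kwargs", one argument or row to a line. servo_tool: Moves the arm, as the interface text tells. Its arguments: {"type":"object","properties":{"rows":{"type":"array"},"squeeze":{"type":"number"}},"required":["rows"]}

```bash
mkdir -p pics; cat > h.py <<'E'
import numpy as np, cv2
from workcell import arm, cams
def grab(n,save=None):
    f=cams.grab_frame(n)
    if save: cv2.imwrite('pics/'+save,f['image'][:,:,::-1])
    return f
def pts(f):
    """world point per pixel from depth"""
    h,w=f['z_map'].shape; fl=h/2/np.tan(np.radians(f['vfov']/2))
    u,v=np.meshgrid(np.arange(w),np.arange(h)); z=f['z_map']
    c=np.stack([(u-f['cx'])/fl*z,(v-f['cy'])/fl*z,z],-1)
    E=np.array(f['extrinsics']); return (c-E[:3,3])@E[:3,:3]
E
python3 - <<'E'
from h import *
print(arm.state())
fs=[grab(n,n+'0.png') for n in('scene','side')]
for n,f in zip(('scene','side'),fs):
    np.savez(n+'0.npz',**f); print(n,f['vfov'],f['cx'],f['cy'],np.round(f['extrinsics'],3).tolist())
cv2.imwrite('pics/both0.png',cv2.resize(np.vstack([f['image'][:,:,::-1] for f in fs]),(400,600)))
E
```

```text
{'clock': 0.0, 'joint_positions': array([-1.28770360e+00,  9.18777685e-02,  1.23188441e+00,  4.17041800e-06,
        1.81975666e+00, -5.66905359e-02]), 'qvel': array([ 3.76311507e-04, -3.78506614e-05, -1.18348186e-03,  5.81096577e-04,
        7.66495422e-04, -7.63396410e-05]), 'tau': array([-2.39590318e-04, -4.58723187e+01, -4.18021452e+01,  1.75409932e-04,
        1.14815772e-02, -2.82076809e-05]), 'tool_pos': array([ 199.90602027, -565.45870884,  241.14032908]), 'tool_rot': array([-0.69685074, -0.12023157,  0.69700175, -0.11887795]), 'contact_force': array([-0.04450702,  0.30857605, -0.36351699]), 'ft_torque': array([-0.02748693,  0.04239685, -0.00339026]), 'opening': 85.16855316256286}
scene 44.45304031038 273.5152189659763 211.42681922928372 [[-0.701, 0.713, 0.007, 391.268], [0.422, 0.423, -0.802, -195.965], [-0.575, -0.559, -0.597, 1700.144], [0.0, 0.0, 0.0, 1.0]]
side 53.32756470693901 282.01022129869693 203.06640368033197 [[-0.986, -0.169, 0.008, 594.332], [-0.098, 0.532, -0.841, 128.301], [0.137, -0.83, -0.541, 1049.662], [0.0, 0.0, 0.0, 1.0]]
```

View pics/scene0.png

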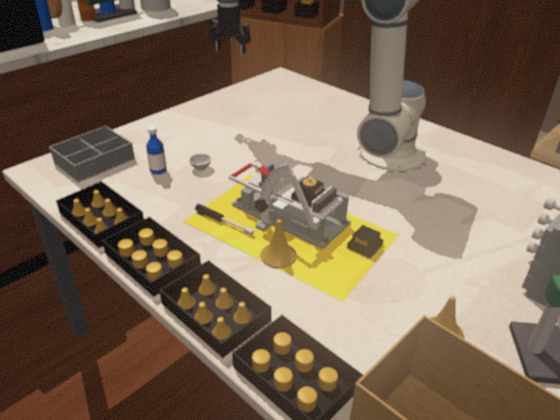

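View pics/side0.png

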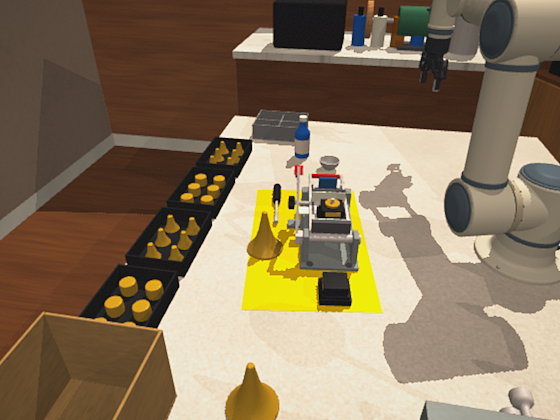

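The scene view shows the vise with its red handle at about (245,171), blue tab at (265,172), plinth at (312,188) and red index at about (263,180–195). In the side view, red is at (298,170) for the index and (325,177) for the handle. Next I'll measure by colour and depth.

```bash
python3 - <<'E'
from h import *
for n,box in(('scene',(225,150,370,260)),('side',(270,150,365,280))):
    f=dict(np.load(n+'0.npz')); P=pts(f); im=f['image']
    hsv=cv2.cvtColor(im,cv2.COLOR_RGB2HSV)
    x0,y0,x1,y1=box; roi=np.zeros(im.shape[:2],np.uint8); roi[y0:y1,x0:x1]=1
    H,S,V=[hsv[...,i].astype(int) for i in range(3)]
    M={'red':((H<6)|(H>172))&(S>150)&(V>80),'blue':(H>100)&(H<130)&(S>120)&(V>50)}
    for k,m in M.items():
        c,l,st,ce=cv2.connectedComponentsWithStats((m&(roi>0)).astype(np.uint8))
        for i in range(1,c):
            if st[i,4]<8: continue
            q=P[(l==i)&(f['z_map']>0)]
            print(n,k,st[i],ce[i].round(1),'med',np.median(q,0).round(1),'min',q.min(0).round(),'max',q.max(0).round())
    # bench height check and vise base
    q=P[y0:y1,x0:x1].reshape(-1,3)
    print('z percentiles',np.percentile(q[:,2],[1,10,50,99]).round())
    # plate-level grey: low sat
    im2=cv2.resize(im[box[1]-10:box[3]+10,box[0]-10:box[2]+10,::-1],None,fx=4,fy=4,interpolation=cv2.INTER_CUBIC); cv2.imwrite('pics/c_'+n+'.png',im2); print(im2.shape)
E
```

```text
scene red [233 164  18  12  38] [241.7 169.6] med [ 508.2 -177.3   76.6] min [ 472. -185.   73.] max [ 543. -171.   81.]
scene red [259 166  10  11  56] [263.9 170.9] med [572.  -24.3 168.8] min [558. -35. 160.] max [578. -11. 177.]
z percentiles [ -8.  -5.   0. 192.]
(520, 660, 3)
side red [295 165   4  11  24] [295.8 169.2] med [574.3 -25.  168.8] min [ 570. -389.   -7.] max [622.  -8. 176.]
side red [300 166   3   9  24] [301.  169.8] med [558.8 -22.8 172.2] min [554. -37. 164.] max [564.  48. 213.]
side red [312 174  28   4  89] [324.4 175.3] med [ 509.2 -179.    77. ] min [ 465. -341.   -4.] max [ 545. -169.   80.]
side blue [295 153  14   5  45] [301.4 155.4] med [ 607.1 -431.7   10.3] min [ 585. -445.    2.] max [ 632. -422.   17.]
side blue [319 177  18  12 174] [327.2 182.4] med [494.4 -83.3 108.3] min [ 472. -174.   73.] max [520. -77. 122.]
z percentiles [ -6.  -4.   8. 174.]
(600, 460, 3)
```

View pics/c_scene.png

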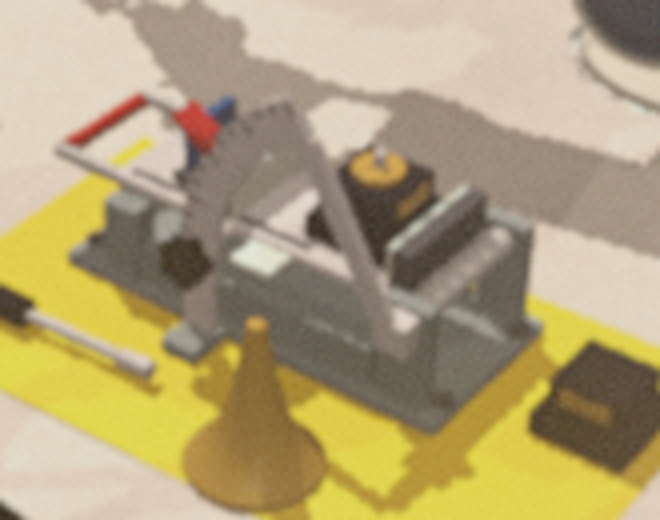

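```bash
cat > fit.py <<'E'
from h import *
def comps(f,box,lim):
    P=pts(f); hsv=cv2.cvtColor(f['image'],cv2.COLOR_RGB2HSV).astype(int); H,S,V=[hsv[...,i] for i in range(3)]
    M={'red':((H<6)|(H>172))&(S>140)&(V>70),'blue':(H>100)&(H<130)&(S>120)&(V>50)}
    for k,(c,lo,hi) in lim.items():
        m=M[c]&(P>np.array(lo)).all(-1)&(P<np.array(hi)).all(-1)
        yield k,P[m]
LIM={'handle':('red',(440,-215,55),(580,-150,95)),'index':('red',(535,-60,140),(600,10,200)),'tab':('blue',(450,-110,70),(550,-50,130))}
E
python3 - <<'E'
from fit import *
for n in('scene','side'):
    f=dict(np.load(n+'0.npz'))
    for k,q in comps(f,None,LIM):
        if len(q)<5: print(n,k,len(q)); continue
        vx,vy,x,y=cv2.fitLine(q[:,:2].astype(np.float32),cv2.DIST_HUBER,0,.01,.01).ravel()
        print(n,k,len(q),'mean',q.mean(0).round(1),'p2',np.percentile(q,3,0).round(),'p98',np.percentile(q,97,0).round(),'ang',np.degrees(np.arctan2(vy,vx)).round(1))
E
```

```text
scene handle 43 mean [ 507.5 -177.9   76.7] p2 [ 473. -184.   74.] p98 [ 543. -171.   80.] ang 8.8
scene index 61 mean [569.8 -23.5 168.4] p2 [559. -35. 161.] p98 [577. -12. 176.] ang 59.1
scene tab 0
side handle 86 mean [ 508.8 -178.6   77. ] p2 [ 467. -188.   72.] p98 [ 544. -170.   80.] ang 7.9
side index 40 mean [566.5 -24.1 170.7] p2 [557. -36. 164.] p98 [576. -12. 177.] ang 47.9
side tab 171 mean [494.1 -83.2 108.2] p2 [473. -88.  94.] p98 [516. -78. 122.] ang 7.5
```

```bash
cat >> h.py <<'E'
from scipy.spatial.transform import Rotation as R
def plan(target,ang_y=98.2):
    """shift (units 50mm) and rotvec (units 10deg) from now to TCP target, tool down, tool y along +-ang_y"""
    s=arm.state(); r=R.from_quat(s['tool_rot']); a=np.radians(ang_y); y=np.array([np.cos(a),np.sin(a),0]); x=np.array([0,0,-1.])
    for sg in(1,-1):
        t=R.from_matrix(np.c_[x,sg*y,np.cross(x,sg*y)])
        print('shift',((np.array(target)-s['tool_pos'])/50).round(2),'rot',(np.degrees((t*r.inv()).as_rotvec())/10).round(2))
    print('now',s['tool_pos'].round(1),s['contact_force'].round(1),s['opening'],s['joint_positions'].round(2),s['clock'])
E
python3 - <<'E'
from h import *
print(R.from_quat(arm.state()['tool_rot']).as_matrix().round(2)); plan((495,-88,220))
E
```

```text
[[-0.    0.33 -0.94]
 [ 0.   -0.94 -0.33]
 [-1.   -0.   -0.  ]]
shift [ 5.9   9.55 -0.43] rot [ 0.   -0.02 16.87]
shift [ 5.9   9.55 -0.43] rot [-0.01 -0.   -1.13]
now [ 199.9 -565.5  241.3] [ 0.9 -0.8 -0.4] 85.29005892718197 [-1.29  0.09  1.23 -0.    1.82 -0.06] 0.1
```

>>> {"fn": "servo_tool", "kwargs": {
  "rows": [
    [0.6, 1, 0, 0, 0, -0.1, 85],
    [1.2, 2, 0, 0, 0, -0.2, 85],
    [1.8, 3, 0, 0, 0, -0.4, 70],
    [2.4, 4, 0, 0, 0, -0.5, 40],
    [3.0, 5, 0, 0, 0, -0.6, 40],
    [3.6, 6, 0, 0, 0, -0.8, 40],
    [4.2, 7, 0, 0, 0, -0.9, 40],
    [4.8, 8, 0, 0, 0, -1.0, 40],
    [5.4, 8.8, 0, 0, 0, -1.1, 40],
    [5.9, 9.55, 0, 0, 0, -1.13, 40],
    [5.9, 9.55, 0, 0, 0, -1.13, 40],
    [5.9, 9.55, 0, 0, 0, -1.13, 40],
    [5.9, 9.55, 0, 0, 0, -1.13, 40],
    [5.9, 9.55, 0, 0, 0, -1.13, 40]
  ]
}}

```text
clock: 1.85
tool_pos: [494.6, -89.2, 242.4]
tool_rot: [0.705, 0.05, -0.705, 0.05]
contact_force: [0.4, -0.2, -0.3]
opening: 39.7
```

```bash
python3 - <<'E'
from fit import *
plan((495,-88,105))
f=grab('wrist','w1.png'); np.savez('w1.npz',**f)
for k,q in comps(f,None,LIM):
    if len(q)<5: print(k,len(q)); continue
    vx,vy,x,y=cv2.fitLine(q[:,:2].astype(np.float32),cv2.DIST_HUBER,0,.01,.01).ravel()
    print(k,len(q),'mean',q.mean(0).round(1),'p2',np.percentile(q,3,0).round(),'p98',np.percentile(q,97,0).round(),'ang',np.degrees(np.arctan2(vy,vx)).round(1))
E
```

```text
shift [ 0.01  0.02 -2.75] rot [  0.    -0.   -17.99]
shift [ 0.01  0.02 -2.75] rot [0.   0.   0.01]
now [494.6 -89.2 242.4] [ 0.4 -0.2 -0.3] 39.69327693091722 [-0.25 -0.17  1.49 -0.    1.83  1.18] 1.85
handle 1162 mean [ 508.2 -182.4   81.4] p2 [ 469. -190.   79.] p98 [ 545. -175.   83.] ang 6.7
index 1669 mean [568.6 -29.3 175.2] p2 [558. -40. 168.] p98 [579. -15. 181.] ang 77.2
tab 684 mean [496.8 -89.3 123.1] p2 [473. -95. 121.] p98 [519. -84. 125.] ang 7.9
```

View pics/w1.png

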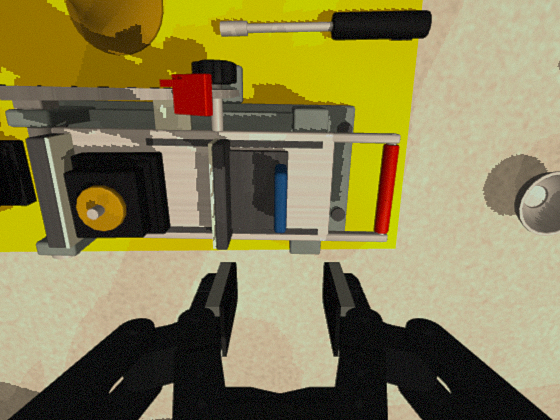

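The wrist view shows the tab centred between the fingers (column 280), with the handle at (387,190), the jaw plate at column 220 and the plinth edge at 165. That leaves about 35–40 mm to close. Descending to grip the tab.

>>> {"fn": "servo_tool", "kwargs": {
  "rows": [
    [0.04, 0, -1, 0, 0, -0.05, 40],
    [0.04, 0, -2, 0, 0, -0.05, 40],
    [0.04, 0, -2.4, 0, 0, -0.05, 40],
    [0.04, 0, -2.72, 0, 0, -0.05, 40],
    [0.04, 0, -2.72, 0, 0, -0.05, 40],
    [0.04, 0, -2.72, 0, 0, -0.05, 8],
    [0.04, 0, -2.72, 0, 0, -0.05, 8],
    [0.04, 0, -2.72, 0, 0, -0.05, 8],
    [0.04, 0, -2.72, 0, 0, -0.05, 8]
  ],
  "squeeze": 20
}}

```text
clock: 3.02
tool_pos: [497.9, -88.5, 108.1]
tool_rot: [0.707, 0.047, -0.704, 0.048]
contact_force: [0.4, -0.4, 5.7]
opening: 9.4
```

>>> {"fn": "servo_tool", "kwargs": {
  "rows": [
    [0, 0, 0.03, 0, 0, 0, 8],
    [-0.01, 0.1, 0.03, 0, 0, 0, 8],
    [-0.03, 0.2, 0.03, 0, 0, 0, 8],
    [-0.04, 0.3, 0.03, 0, 0, 0, 8],
    [-0.055, 0.4, 0.03, 0, 0, 0, 8],
    [-0.065, 0.5, 0.03, 0, 0, 0, 8],
    [-0.065, 0.5, 0.03, 0, 0, 0, 8]
  ]
}}

```text
clock: 3.9
tool_pos: [494.8, -63.5, 108.2]
tool_rot: [0.707, 0.047, -0.704, 0.048]
contact_force: [5.4, -2.2, 0.9]
opening: 9.4
```

>>> {"fn": "servo_tool", "kwargs": {
  "rows": [
    [0.02, 0.04, 0, 0, 0, 0, 8],
    [0.02, 0.08, 0, 0, 0, 0, 8],
    [0.015, 0.12, 0, 0, 0, 0, 8],
    [0.01, 0.12, 0, 0, 0, 0, 8]
  ]
}}

```text
clock: 4.4
tool_pos: [494.2, -58.0, 108.2]
tool_rot: [0.706, 0.046, -0.706, 0.048]
contact_force: [0.7, -4.3, 2.4]
opening: 9.4
```

```bash
python3 - <<'E'
from h import *
plan((0,0,0)); f=grab('wrist','w2.png')
E
```

```text
shift [-9.88  1.16 -2.16] rot [  0.    -0.02 -17.94]
shift [-9.88  1.16 -2.16] rot [0.01 0.   0.06]
now [494.2 -58.  108.2] [ 0.7 -4.3  2.4] 9.38272742973559 [-0.18 -0.17  1.72 -0.    1.59  1.25] 4.4
```

View pics/w2.png

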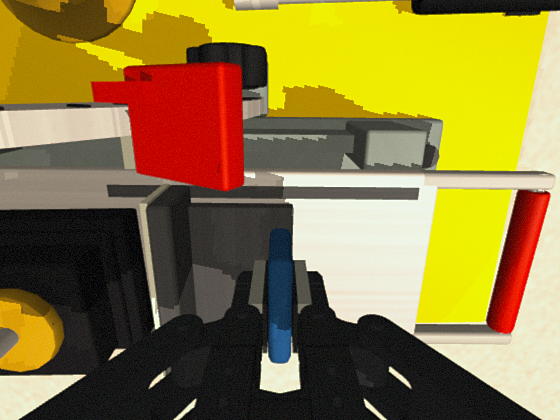

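The tab is held and the jaw's white face (column 150) is almost at the plinth's foot. Drag is about 4–5 N. I'll advance gently.

>>> {"fn": "servo_tool", "kwargs": {
  "rows": [
    [-0.003, 0.03, 0, 0, 0, 0, 8],
    [-0.006, 0.06, 0, 0, 0, 0, 8],
    [-0.01, 0.09, 0, 0, 0, 0, 8],
    [-0.01, 0.09, 0, 0, 0, 0, 8]
  ]
}}

```text
clock: 4.95
tool_pos: [493.7, -53.3, 108.2]
tool_rot: [-0.706, -0.047, 0.706, -0.048]
contact_force: [-1.1, -4.4, 5.1]
opening: 9.7
```

>>> {"fn": "servo_tool", "kwargs": {
  "rows": [
    [-0.003, 0.03, 0, 0, 0, 0, 8],
    [-0.006, 0.06, 0, 0, 0, 0, 8],
    [-0.01, 0.09, 0, 0, 0, 0, 8],
    [-0.01, 0.09, 0, 0, 0, 0, 8]
  ]
}}

```text
clock: 5.45
tool_pos: [493.1, -48.7, 108.2]
tool_rot: [-0.705, -0.047, 0.706, -0.048]
contact_force: [-2.3, -5.3, 4.5]
opening: 9.6
```

>>> {"fn": "servo_tool", "kwargs": {
  "rows": [
    [-0.006, 0.02, 0, 0, 0, 0, 8],
    [-0.01, 0.04, 0, 0, 0, 0, 8],
    [-0.01, 0.06, 0, 0, 0, 0, 8],
    [-0.01, 0.06, 0, 0, 0, 0, 8]
  ]
}}

```text
clock: 5.95
tool_pos: [492.7, -45.7, 108.2]
tool_rot: [0.706, 0.047, -0.706, 0.047]
contact_force: [-1.8, -4.4, 4.3]
opening: 9.4
```

```bash
python3 - <<'E'
from h import *
s=arm.state(); print(s['contact_force'],s['tool_pos'])
f=grab('side'); P=pts(f); 
# light faces / dark plinth along centre line in vise coords
u=np.array([-.135,.991]); o=np.array([508,-182.])
d=P[...,:2]-o; a=d@u; l=d@np.array([-u[1],u[0]])
hsv=cv2.cvtColor(f['image'],cv2.COLOR_RGB2HSV)
m=(abs(l)<30)&(a>100)&(a<300)&(P[...,2]>84)&(P[...,2]<150)
for lo in range(120,280,4):
    k=m&(a>=lo)&(a<lo+4)
    if k.sum(): print(lo,k.sum(),P[...,2][k].min().round(),P[...,2][k].max().round(),np.median(f['image'][k],0))
E
```

```text
[-1.8372478  -4.39427285  4.32221066] [492.70957107 -45.70157518 108.19050992]
132 4 85.0 143.0 [69. 65. 67.]
136 13 86.0 121.0 [52. 64. 79.]
140 59 87.0 123.0 [29. 52. 77.]
144 69 89.0 121.0 [33. 53. 77.]
148 29 94.0 149.0 [89. 83. 83.]
152 29 98.0 149.0 [35. 34. 35.]
156 35 103.0 148.0 [33. 34. 35.]
160 3 115.0 130.0 [34. 33. 36.]
168 2 139.0 147.0 [57.5 65.  77. ]
172 16 142.0 150.0 [31.  30.5 31. ]
176 7 145.0 149.0 [34. 33. 35.]
180 6 111.0 148.0 [88.  82.5 84.5]
184 15 112.0 114.0 [80. 74. 63.]
188 21 109.0 115.0 [72. 67. 59.]
192 11 99.0 114.0 [122. 114.  98.]
196 9 94.0 110.0 [89. 83. 72.]
200 1 101.0 101.0 [63. 58. 52.]
204 4 101.0 121.0 [28.  29.  33.5]
208 13 93.0 123.0 [25. 25. 26.]
212 11 97.0 127.0 [28. 28. 30.]
216 10 102.0 130.0 [38.5 34.  27.5]
220 20 96.0 130.0 [93.5 75.  27. ]
224 22 95.0 138.0 [93.  72.5 28. ]
228 27 96.0 138.0 [137. 107.  34.]
232 35 94.0 140.0 [105.  96.  35.]
236 31 97.0 135.0 [52. 44. 31.]
240 34 96.0 130.0 [58.5 50.  34. ]
244 29 95.0 130.0 [82. 61. 30.]
248 38 96.0 130.0 [44.5 43.5 39.5]
252 31 101.0 124.0 [40. 40. 41.]
256 154 99.0 123.0 [96.5 72.5 33. ]
260 21 101.0 123.0 [136. 105.  43.]
268 2 108.0 108.0 [175.5 178.  161. ]
272 18 108.0 111.0 [193.5 197.5 176.5]
276 23 107.0 111.0 [105.  96.  95.]
```

>>> {"fn": "servo_tool", "kwargs": {
  "rows": [
    [-0.003, 0.02, 0, 0, 0, 0, 8],
    [-0.005, 0.04, 0, 0, 0, 0, 8],
    [-0.005, 0.04, 0, 0, 0, 0, 8]
  ]
}}

```text
clock: 6.38
tool_pos: [492.5, -44.1, 108.2]
tool_rot: [0.706, 0.046, -0.705, 0.048]
contact_force: [-1.2, -6.4, 5.0]
opening: 9.5
```

>>> {"fn": "servo_tool", "kwargs": {
  "rows": [
    [-0.002, 0.015, 0, 0, 0, 0, 8],
    [-0.003, 0.02, 0, 0, 0, 0, 8],
    [-0.003, 0.02, 0, 0, 0, 0, 8]
  ]
}}

```text
clock: 6.75
tool_pos: [492.4, -43.3, 108.2]
tool_rot: [0.706, 0.046, -0.705, 0.048]
contact_force: [-1.3, -6.8, 4.5]
opening: 9.5
```

>>> {"fn": "servo_tool", "kwargs": {
  "rows": [
    [-0.002, 0.015, 0, 0, 0, 0, 8],
    [-0.003, 0.02, 0, 0, 0, 0, 8],
    [-0.003, 0.02, 0, 0, 0, 0, 8]
  ]
}}

```text
clock: 7.12
tool_pos: [492.3, -42.3, 108.2]
tool_rot: [0.706, 0.046, -0.705, 0.048]
contact_force: [-0.5, -7.4, 4.5]
opening: 9.5
```

>>> {"fn": "servo_tool", "kwargs": {
  "rows": [
    [-0.002, 0.015, 0, 0, 0, 0, 8],
    [-0.003, 0.02, 0, 0, 0, 0, 8],
    [-0.003, 0.02, 0, 0, 0, 0, 8]
  ]
}}

```text
clock: 7.5
tool_pos: [492.2, -41.3, 108.2]
tool_rot: [0.706, 0.046, -0.705, 0.048]
contact_force: [-0.9, -8.0, 5.5]
opening: 9.8
```

>>> {"fn": "servo_tool", "kwargs": {
  "rows": [
    [-0.002, 0.015, 0, 0, 0, 0, 8],
    [-0.003, 0.02, 0, 0, 0, 0, 8],
    [-0.003, 0.02, 0, 0, 0, 0, 8]
  ]
}}

```text
clock: 7.88
tool_pos: [492.0, -40.3, 108.2]
tool_rot: [0.706, 0.046, -0.705, 0.048]
contact_force: [-0.6, -8.2, 3.5]
opening: 10.0
```

>>> {"fn": "servo_tool", "kwargs": {
  "rows": [
    [-0.002, 0.015, 0, 0, 0, 0, 8],
    [-0.003, 0.02, 0, 0, 0, 0, 8],
    [-0.003, 0.02, 0, 0, 0, 0, 8]
  ]
}}

```text
clock: 8.25
tool_pos: [491.9, -39.3, 108.2]
tool_rot: [0.706, 0.046, -0.705, 0.048]
contact_force: [-0.1, -7.7, 4.4]
opening: 9.6
```

Still sliding the plinth (about 8 N, no jam). Continuing by 1 mm at a time.

>>> {"fn": "servo_tool", "kwargs": {
  "rows": [
    [-0.002, 0.015, 0, 0, 0, 0, 8],
    [-0.003, 0.02, 0, 0, 0, 0, 8],
    [-0.003, 0.02, 0, 0, 0, 0, 8]
  ]
}}

```text
clock: 8.62
tool_pos: [491.8, -38.8, 108.2]
tool_rot: [0.706, 0.046, -0.705, 0.048]
contact_force: [1.0, -9.3, 3.4]
opening: 10.0
```

>>> {"fn": "servo_tool", "kwargs": {
  "rows": [
    [-0.002, 0.015, 0, 0, 0, 0, 8],
    [-0.003, 0.02, 0, 0, 0, 0, 8],
    [-0.003, 0.02, 0, 0, 0, 0, 8]
  ]
}}

```text
clock: 9.0
tool_pos: [491.8, -38.7, 108.2]
tool_rot: [0.706, 0.045, -0.705, 0.048]
contact_force: [0.9, -12.6, 3.6]
opening: 9.7
```

>>> {"fn": "servo_tool", "kwargs": {
  "rows": [
    [-0.002, 0.015, 0, 0, 0, 0, 8],
    [-0.003, 0.02, 0, 0, 0, 0, 8],
    [-0.003, 0.02, 0, 0, 0, 0, 8]
  ]
}}

```text
clock: 9.38
tool_pos: [491.8, -38.7, 108.2]
tool_rot: [0.706, 0.044, -0.705, 0.049]
contact_force: [2.3, -16.0, 3.1]
opening: 9.6
```

Contact is firm: the tool stalled at y ≈ -38.7 and the force rose from 8 to 16 N, which puts the nip at about 8–11 N. Releasing and going above the handle.

>>> {"fn": "servo_tool", "kwargs": {
  "rows": [
    [0, 0, 0, 0, 0, 0, 36],
    [0, 0, 0, 0, 0, 0, 36],
    [0, 0, 0, 0, 0, 0, 36],
    [0, 0, 0.5, 0, 0, 0, 36],
    [0, 0, 1.2, 0, 0, 0, 44],
    [0.1, -0.9, 1.2, 0, 0, 0, 44],
    [0.2, -1.9, 1.2, 0, 0, 0, 44],
    [0.32, -2.9, 1.2, 0, 0, 0, 44],
    [0.32, -2.92, 1.2, 0, 0, 0, 44],
    [0.32, -2.92, 1.2, 0, 0, 0, 44]
  ]
}}

```text
clock: 10.62
tool_pos: [507.2, -180.7, 167.4]
tool_rot: [-0.705, -0.048, 0.706, -0.047]
contact_force: [0.0, -0.4, -0.5]
opening: 43.9
```

```bash
python3 - <<'E'
from fit import *
f=grab('wrist','w3.png')
for k,q in comps(f,None,LIM):
    if len(q)<5: print(k,len(q)); continue
    vx,vy,x,y=cv2.fitLine(q[:,:2].astype(np.float32),cv2.DIST_HUBER,0,.01,.01).ravel()
    print(k,len(q),'mean',q.mean(0).round(1),'p2',np.percentile(q,3,0).round(),'p98',np.percentile(q,97,0).round(),'ang',np.degrees(np.arctan2(vy,vx)).round(1))
plan((508,-182,67),97.6)
E
```

```text
handle 1953 mean [ 509.3 -183.8   81.4] p2 [ 470. -192.   79.] p98 [ 545. -176.   83.] ang 6.8
index 0
tab 0
shift [ 0.01 -0.04 -2.01] rot [ 0.000e+00 -1.000e-02  1.799e+01]
shift [ 0.01 -0.04 -2.01] rot [-0.   -0.   -0.01]
now [ 507.3 -180.2  167.6] [-0.2 -0.  -0.1] 44.11721179990652 [-0.4  -0.08  1.53  0.    1.69  1.03] 10.675
```

View pics/w3.png

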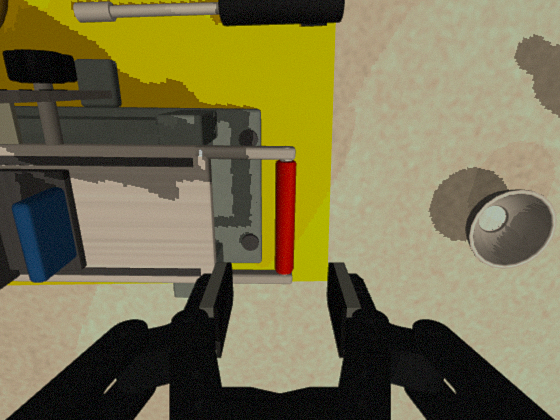

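The handle lies between the fingers (column 286 against a middle of about 280), with its ends at rows 160–274. Descending and gripping.

>>> {"fn": "servo_tool", "kwargs": {
  "rows": [
    [0.03, -0.05, -0.7, 0, 0, 0, 44],
    [0.03, -0.05, -1.4, 0, 0, 0, 44],
    [0.03, -0.05, -1.8, 0, 0, 0, 44],
    [0.03, -0.05, -2.0, 0, 0, 0, 44],
    [0.03, -0.05, -2.0, 0, 0, 0, 44],
    [0.03, -0.05, -2.0, 0, 0, 0, 10],
    [0.03, -0.05, -2.0, 0, 0, 0, 10],
    [0.03, -0.05, -2.0, 0, 0, 0, 10],
    [0.03, -0.05, -2.0, 0, 0, 0, 10],
    [0.03, -0.05, -2.0, 0, 0, 0, 10]
  ],
  "squeeze": 40
}}

```text
clock: 11.92
tool_pos: [509.5, -183.8, 69.3]
tool_rot: [0.706, 0.047, -0.705, 0.047]
contact_force: [0.0, 1.5, 5.9]
opening: 12.7
```

```bash
python3 - <<'E'
from h import *
plan((508,-182,67),97.6)
# index angle: mean radius position
for a in(96.5,97.5,98.5):
    u=np.array([np.cos(np.radians(a)),np.sin(np.radians(a))]); h=np.array([508.5,-182.5])+300*u
    for p in((568.2,-23.8,169.5),(568.6,-28,173)):
        r=h-np.array(p[:2]); print(a,p,(r@u).round(1),np.hypot(r@u,p[2]-75).round(1),np.arctan2(p[2]-75,r@u).round(3))
E
```

```text
shift [-0.03  0.04 -0.05] rot [-0.02  0.   17.99]
shift [-0.03  0.04 -0.05] rot [ 0.    0.01 -0.01]
now [ 509.5 -183.8   69.3] [0.  1.5 5.9] 12.676552720646482 [-0.41 -0.03  1.66  0.    1.51  1.03] 11.925
96.5 (568.2, -23.8, 169.5) 149.1 176.5 0.565
96.5 (568.6, -28, 173) 153.3 181.9 0.569
97.5 (568.2, -23.8, 169.5) 150.5 177.7 0.561
97.5 (568.6, -28, 173) 154.7 183.1 0.565
98.5 (568.2, -23.8, 169.5) 151.9 178.9 0.557
98.5 (568.6, -28, 173) 156.1 184.3 0.561
```

>>> {"fn": "servo_tool", "kwargs": {
  "rows": [
    [0, 0.005, 0.24, 0, 0, 0, 10],
    [0, 0.019, 0.48, 0, 0, 0, 10],
    [-0.005, 0.043, 0.72, 0, 0, 0, 10],
    [-0.01, 0.076, 0.956, 0, 0, 0, 10],
    [-0.016, 0.12, 1.19, 0, 0, 0, 10],
    [-0.022, 0.17, 1.426, 0, 0, 0, 10],
    [-0.03, 0.232, 1.657, 0, 0, 0, 10],
    [-0.04, 0.302, 1.887, 0, 0, 0, 10],
    [-0.05, 0.38, 2.112, 0, 0, 0, 10],
    [-0.062, 0.47, 2.336, 0, 0, 0, 10],
    [-0.074, 0.565, 2.555, 0, 0, 0, 10],
    [-0.088, 0.672, 2.771, 0, 0, 0, 10],
    [-0.1, 0.759, 2.93, 0, 0, 0, 10],
    [-0.112, 0.846, 3.085, 0, 0, 0, 10],
    [-0.12, 0.909, 3.187, 0, 0, 0, 10],
    [-0.12, 0.909, 3.187, 0, 0, 0, 10],
    [-0.12, 0.909, 3.187, 0, 0, 0, 10],
    [-0.12, 0.909, 3.187, 0, 0, 0, 10]
  ]
}}

```text
clock: 14.18
tool_pos: [503.9, -139.0, 227.5]
tool_rot: [0.707, 0.046, -0.704, 0.048]
contact_force: [6.3, -2.1, -1.6]
opening: 12.6
```

```bash
python3 - <<'E'
from h import *
s=arm.state(); print(s['tool_pos'],s['contact_force'],s['opening'],s['clock'],np.arcsin((s['tool_pos'][2]-69.3)/300))
for n,b in(('scene',(215,130,365,250)),('side',(270,145,365,265))):
    f=grab(n,n+'3.png'); np.savez(n+'3.npz',**f); x0,y0,x1,y1=b
    cv2.imwrite('pics/c3_'+n+'.png',cv2.resize(f['image'][y0:y1,x0:x1,::-1],None,fx=5,fy=5,interpolation=cv2.INTER_CUBIC))
E
```

```text
[ 503.8502652  -139.02435743  227.52717259] [ 6.28378343 -2.14540617 -1.63314103] 12.559962247268475 14.175 0.5555655871021629
```

View pics/c3_scene.png

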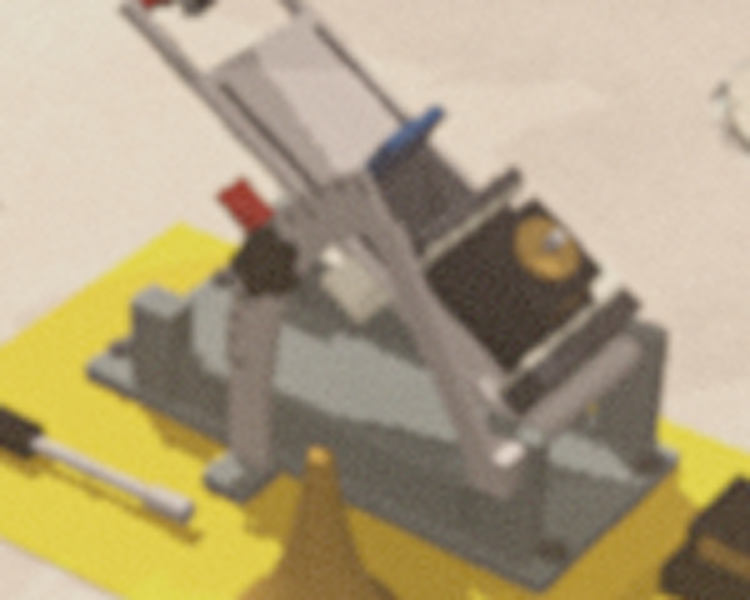

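The scene crop shows the plate raised by the handle, the plinth between the two white jaw faces, and the red index at about (247,205) close to the lock knob at (265,258). The index and plate angles need a numeric check.

```bash
python3 - <<'E'
from fit import *
a=np.radians(97.5); u=np.array([np.cos(a),np.sin(a)]); lat=np.array([u[1],-u[0]]) # lat = -y side
O=np.array([509,-183.])+300*u
def loc(P): d=P[...,:2]-O; return np.stack([-(d@u),d@lat,P[...,2]-75],-1) # r, lateral, h
def tilt(q,name):
    q=q[np.linalg.norm(q-np.median(q,0),axis=1)<80]
    for _ in range(3):
        c=q.mean(0); n=np.linalg.svd(q-c,full_matrices=False)[2][2]; n*=np.sign(n[2]); d=abs((q-c)@n); q=q[d<2.5*np.median(d)+.1]
    print(name,len(q),'c',c.round(1),'R',np.hypot(c[0],c[2]).round(1),'ang',np.arctan2(c[2],c[0]).round(3),'face tilt',np.arctan2(-n[0],n[2]).round(3),'n',n.round(2))
def run(f,nm):
    P=pts(f); L=loc(P)
    for k,q in comps(f,None,{'index':LIM['index']}):
        if len(q)>20: tilt(loc(q),nm+' index')
    # bare plate behind tab (near free end): rotate in-plane region
    im=f['image'].astype(int); r=np.hypot(L[...,0],L[...,2])
    m=(r>175)&(r<238)&(abs(L[...,1])<40)&(L[...,0]>50)&(L[...,2]>0)&(im.min(-1)>110)&(im.max(-1)-im.min(-1)<40)
    if m.sum()>30: tilt(L[m],nm+' plate')
    m=(abs(L[...,1]-70)<14)&(r>98)&(r<130)&(L[...,2]>-12)&(L[...,0]>0)&(im.min(-1)>150)
    if m.sum()>4: q=L[m]; print(nm,'pointer',m.sum(),np.median(q,0).round(1),'ang',np.median(np.arctan2(q[:,2],q[:,0])).round(3))
run(dict(np.load('w1.npz')),'w1')
for n in('scene0','side0','scene3','side3'): run(dict(np.load(n+'.npz')),n)
E
```

```text
w1 index 1266 c [155.1  78.8 100.2] R 184.7 ang 0.573 face tilt 0.512 n [-0.49 -0.02  0.87]
w1 plate 2156 c [ 2.247e+02 -2.000e-01  5.600e+00] R 224.8 ang 0.025 face tilt 0.001 n [-0.  0.  1.]
w1 pointer 50 [107.2  64.4   2.3] ang 0.022
scene0 index 54 c [149.8  80.9  93.5] R 176.6 ang 0.558 face tilt 0.491 n [-0.47 -0.08  0.88]
scene0 plate 70 c [221.2  18.5   7.2] R 221.4 ang 0.033 face tilt -0.702 n [0.61 0.34 0.72]
scene0 pointer 60 [111.3  67.2  -1.2] ang -0.01
side0 index 34 c [150.1  77.9  95.6] R 178.0 ang 0.567 face tilt 0.449 n [-0.43 -0.01  0.9 ]
side0 pointer 59 [108.6  68.1  -0.2] ang -0.001
scene3 index 41 c [150.7  81.3  94.4] R 177.9 ang 0.56 face tilt 0.483 n [-0.46 -0.12  0.88]
scene3 plate 440 c [173.9  -1.5 110.5] R 206.0 ang 0.566 face tilt 0.553 n [-0.52 -0.    0.85]
scene3 pointer 19 [100.6  61.7  61.9] ang 0.556
side3 index 38 c [149.1  77.7  95.3] R 176.9 ang 0.569 face tilt 0.426 n [-0.41 -0.1   0.91]
side3 plate 504 c [174.7  -1.5 112.3] R 207.6 ang 0.571 face tilt 0.539 n [-0.51 -0.    0.86]
side3 pointer 55 [97.  67.7 63.3] ang 0.564
```

View pics/c3_side.png

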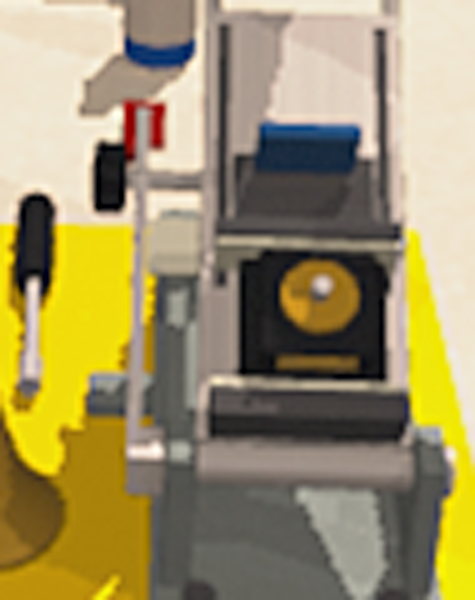

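Plate tilt comes out at 0.54–0.555 (kinematics and plane fits). The index comes out at 0.54–0.555 after allowing for half its thickness. The jaws are still tight on the plinth, flat on the plate. I'll hold for a moment and hand in.

>>> {"fn": "servo_tool", "kwargs": {
  "rows": [
    [0, 0, 0, 0, 0, 0, 10],
    [0, 0, 0, 0, 0, 0, 10],
    [0, 0, 0, 0, 0, 0, 10],
    [0, 0, 0, 0, 0, 0, 10]
  ]
}}

```text
clock: 14.78
tool_pos: [503.8, -139.1, 227.5]
tool_rot: [0.707, 0.046, -0.704, 0.048]
contact_force: [5.7, -2.3, -2.1]
opening: 12.3
```

```bash
python3 - <<'E'
from h import *
s=arm.state(); print(s['tool_pos'],s['qvel'].round(4),s['contact_force'],s['opening'],s['clock']); print(arm.close_job())
E
```

```text
[ 503.84430143 -139.05414155  227.52105265] [ 0.0002  0.001   0.0013 -0.0009  0.0006  0.0014] [ 5.72595949 -2.25688628 -2.06089382] 12.33881173822667 14.775
the job is handed in; nothing more can be done
None
```

The plinth is nipped between the jaws, and the plate is up at the red index. The gripper is still holding it there by the handle. I handed the job in at 14.8 s.

- **Nip:** I slid the front jaw up by its blue tab until it stalled, with 16 N of push at the tool. Allowing for about 5–8 N of drag, the plinth sees roughly 8–11 N. I judged it seated from the stall and the pictures, and did not measure the final jaw gap precisely.
- **Angle:** Plate tilt is 0.556 rad from the arm's own position and 0.54–0.55 from the camera fits. The index comes out at 0.54–0.556 rad after allowing for half its thickness, so the two agree within about 0.02 rad.
- **Check that disagreed:** Fitting the index's small top face gave a lower angle, 0.43–0.51 rad. I set that aside as noisy, because the patch is only a few dozen pixels in most views.
- **Final hold:** The arm was still, with the grip set to 40 N on the handle. There was also a small sideways load of about 6 N at the wrist.
- **Rest of the bench:** The index measured in the same place before and after, and the last pictures showed no sign of other things having moved. I did not measure them.

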